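Make up a table-leg kit

ROBOT

A 6-joint arm with a two-finger parallel gripper is mounted at the origin on the work surface. World frame = base frame: x ahead of the robot, y to its left, z up, the work surface at z = 0. Lengths are in m, angles in rad, forces in N, time in s.
With the tool pointing down it reaches from about 0.375 to 0.925 m from the base axis. Payload 5.7 kg.
Tool frame: the origin (TCP) lies at the very end of the fingers, on their centre line; the grasp point (between the pads) lies 19 mm behind it (tcp_to_grasp is the distance from the TCP to the grasp point, in m); z points along the fingers, y is the line along which they close (so a half turn about z gives the same grasp; the last joint's range is limited). The gripper opens to 88 mm and grips with 3 to 60 N. Pads are 20 mm wide; open, the fingers measure 115 mm over their backs; the gripper's body (75 mm by 178 mm) begins 61 mm behind the grasp point.
Start: joints at [1.21, 0.359, 1.51, -0, 1.272, -0.115], TCP at [0.146, 0.582, 0.223] pointing down, gripper open.
Joint ranges: [-2.97, 2.97], [-1.01, 2.36], [0.21, 2.38], [-0.96, 4.11], [0.2, 2.71], [-2.98, 2.98]. Speed limits (rad/s): [2.39, 2.39, 3.14, 3.14, 3.14, 3.14].

INTERFACE

Orientations are given as a unit quaternion [x, y, z, w].
In Python, from cell import state, get_image, job_done, tcp_to_grasp gives the robot as it stands.
- The arm moves only by the tool jog_arm, never from a script. Its argument "steps" is a list of rows, each an object with "rot": the turn, a rotation vector about the tool's x, y, z in rad, a list of three; "dp": the shift along the tool's x, y, z in mm, a list of three; "fingers": the opening, from 0 (shut) to 1 (fully open). In form: [{"rot": [ax, ay, az], "dp": [dx, dy, dz], "fingers": fingers}, ...]. A call has 1 to 10 rows; each row shifts and turns the commanded pose from where the row before left it, along the tool's axes as they then stand; what a row does not reach is not made up. A row lasts 1/8 s, in which the tool goes at most 62.5 mm and 10.7 degrees, less where a joint would pass 70% of its speed; a pose out of reach is approached as far as the arm can. A call is refused whole if a number of a shift passes 62.5 or a number of a turn 0.188, either way. A call with a gripper value outside its range is refused whole. The fingers move at their own pace and stop on an object; "newtons" is the grip in N (left out, the last holds). Time passes only in rows, so rows that do not move let the fingers close. It gives the time, the measured TCP pose, the force, the opening and the grip force at its end, in the units of the state.
- state(): the state, without advancing time (a new reading comes with each control period).
- get_image(name): name is "scene" or "top" or "wrist"; returns a dict with "img" (480x640x3 uint8, red, green, blue), "z_map" (480x640 float32, m along the optical axis (not along the pixel's ray), 0 where there is no reading), "camera_matrix" (3x3 intrinsics, pixels), "xyz" and "orientation" of the camera in the world. Camera axes: x right, y down, z forward; pixel columns grow to the right and rows downward; lengths in m; the calibration is good to about 2 mm. A picture is of the moment at which its call begins.
- job_done(): hands the job in; it is judged then, once.
The state is a dict: "clock": time; "joint_positions": joint angles; "dq": joint speeds; "effort": joint torques, N m; "tcp_pos": TCP position; "eef_rot": TCP orientation; "contact_force": force on the tool from outside, world axes, zero at the start; "wrist_torque": the same for the moment, N m; "gripper_width": opening from 0.0 (shut) to 1.0 (fully open); "gripper_force": force on a finger pad.
Only numpy, scipy, OpenCV 4.12 (cv2) and the standard library are available. Lean on these libraries where they do the work, as an engineer would, in place of code of your own. Each camera call takes 0.05 s, during which the arm holds its last target. There are 200 camera calls.

TASK

Make up a leg kit on the packing bench: first clear whatever is lying in the kit tray out onto the rubber mat, side by side. Then stand exactly four of the short feet upright on their plates in the tray, leaving the remaining feet standing on the bench outside it, and stand every long leg, rubber foot down, in a cell of the leg holder. Leave the bottle and the tape roll where they are.

Things in the scene. Friction and masses are not known exactly. Their poses are not given: they have to be found in the camera images.
- tray: the kit tray: shallow open grey plastic tray fixed to the bench, 200 (x) x 260 (y) mm outside, 35 mm high, walls and floor 6 mm thick. Origin: centre of its underside; z up
- mat: black rubber mat fixed to the bench, 160 (x) x 220 (y) mm, 4 mm thick. It lies left or right of the tray. Origin: centre of its underside; z up
- holder: leg holder: dark steel box, open at the top, fixed to the bench, 68 (x) x 194 (y) mm outside, 80 mm high, split along y by two walls into three cells 58 x about 58 mm inside, walls and floor 5 mm. It stands on the other side of the tray from the mat. Origin: centre of its underside; z up
- cell0 (a point): centre of the inner floor of holder cell 0 (cells 0 to 2 in a row along the holder's y, 63 mm apart), 5 mm above the bench
- cell1 (a point): centre of the inner floor of holder cell 1 (cells 0 to 2 in a row along the holder's y, 63 mm apart), 5 mm above the bench
- cell2 (a point): centre of the inner floor of holder cell 2 (cells 0 to 2 in a row along the holder's y, 63 mm apart), 5 mm above the bench
- foot0: a table foot standing on the bench on its mounting plate: steel plate 60 x 60 x 6 mm with an upright wooden stem 36 mm across rising from its middle, 82 mm tall in all, about 140 g. Origin: centre of the underside of the plate, z up the stem. Five or six are present in a start; an absent one has no pose
- foot1: a table foot standing on the bench on its mounting plate: steel plate 60 x 60 x 6 mm with an upright wooden stem 36 mm across rising from its middle, 82 mm tall in all, about 140 g. Origin: centre of the underside of the plate, z up the stem. Five or six are present in a start; an absent one has no pose
- foot2: a table foot standing on the bench on its mounting plate: steel plate 60 x 60 x 6 mm with an upright wooden stem 36 mm across rising from its middle, 82 mm tall in all, about 140 g. Origin: centre of the underside of the plate, z up the stem. Five or six are present in a start; an absent one has no pose
- foot3: a table foot standing on the bench on its mounting plate: steel plate 60 x 60 x 6 mm with an upright wooden stem 36 mm across rising from its middle, 82 mm tall in all, about 140 g. Origin: centre of the underside of the plate, z up the stem. Five or six are present in a start; an absent one has no pose
- foot4: a table foot standing on the bench on its mounting plate: steel plate 60 x 60 x 6 mm with an upright wooden stem 36 mm across rising from its middle, 82 mm tall in all, about 140 g. Origin: centre of the underside of the plate, z up the stem. Five or six are present in a start; an absent one has no pose
- foot5: a table foot standing on the bench on its mounting plate: steel plate 60 x 60 x 6 mm with an upright wooden stem 36 mm across rising from its middle, 82 mm tall in all, about 140 g. Origin: centre of the underside of the plate, z up the stem. Five or six are present in a start; an absent one has no pose
- leg0: a long furniture leg standing on the bench on its rubber foot: aluminium tube 26 mm across, 160 mm tall in all, with a round rubber foot 44 mm across and 12 mm high at the bottom, about 180 g. Origin: centre of the underside of the foot, z up the tube. Two or three are present in a start; an absent one has no pose
- leg1: a long furniture leg standing on the bench on its rubber foot: aluminium tube 26 mm across, 160 mm tall in all, with a round rubber foot 44 mm across and 12 mm high at the bottom, about 180 g. Origin: centre of the underside of the foot, z up the tube. Two or three are present in a start; an absent one has no pose
- leg2: a long furniture leg standing on the bench on its rubber foot: aluminium tube 26 mm across, 160 mm tall in all, with a round rubber foot 44 mm across and 12 mm high at the bottom, about 180 g. Origin: centre of the underside of the foot, z up the tube. Two or three are present in a start; an absent one has no pose
- carton: small closed cardboard carton left in the tray, 110 (x, long) x 50 (y) mm, 65 mm tall, 120 g. Origin: centre of its underside. May be absent (then it has no pose); at least one of carton and offcut is in the tray
- offcut: wooden offcut left in the tray, 120 (x, long) x 44 (y) mm, 55 mm tall, 150 g. Origin: centre of its underside. May be absent (then it has no pose)
- spray: bystander: spray-fluid bottle 66 mm across, 150 mm tall, to the right of the tray. Origin: centre of its underside
- tape: bystander: roll of packing tape lying flat, 100 mm across, 48 mm high, to the left of the tray. Origin: centre of its underside
Things that resemble listed ones, but are neither listed nor needed, are in the scene too. What is shaped like the leg1 but yellow is not meant.

How it is judged:
On the way:
1. the tray is cleared first: what lay in it is on the mat, before any foot is in the tray (x of carton in the frame of mat between -0.08 and 0.08 m and y of carton in the frame of mat between -0.11 and 0.11 m and height (world z) of each of carton, offcut below 0.04 m and linear speed of each of carton, offcut below 0.05 m/s and x of offcut in the frame of mat between -0.08 and 0.08 m and y of offcut in the frame of mat between -0.11 and 0.11 m and (x of foot0 in the frame of tray below -0.105 m or x of foot0 in the frame of tray above 0.105 m or y of foot0 in the frame of tray below -0.135 m or y of foot0 in the frame of tray above 0.135 m) and (x of foot1 in the frame of tray below -0.105 m or x of foot1 in the frame of tray above 0.105 m or y of foot1 in the frame of tray below -0.135 m or y of foot1 in the frame of tray above 0.135 m) and (x of foot2 in the frame of tray below -0.105 m or x of foot2 in the frame of tray above 0.105 m or y of foot2 in the frame of tray below -0.135 m or y of foot2 in the frame of tray above 0.135 m) and (x of foot3 in the frame of tray below -0.105 m or x of foot3 in the frame of tray above 0.105 m or y of foot3 in the frame of tray below -0.135 m or y of foot3 in the frame of tray above 0.135 m) and (x of foot4 in the frame of tray below -0.105 m or x of foot4 in the frame of tray above 0.105 m or y of foot4 in the frame of tray below -0.135 m or y of foot4 in the frame of tray above 0.135 m) and (x of foot5 in the frame of tray below -0.105 m or x of foot5 in the frame of tray above 0.105 m or y of foot5 in the frame of tray below -0.135 m or y of foot5 in the frame of tray above 0.135 m)), for 0.2 s.
At the end, for the whole second after the job is handed in: Exactly four feet upright (0.15 rad) on the tray floor, the others standing on the bench outside; carton and offcut (if present) resting on the mat, unstacked, centres over it; each leg present upright (0.12 rad), foot down on a cell floor within 20 mm of its centre; all at rest (angle between each of foot0, foot1, foot2, foot3, foot4, foot5's own z axis and vertical below 0.15 rad and height (world z) of each of foot0, foot1, foot2, foot3, foot4, foot5 below 0.012 m and ((x of foot0 in the frame of tray between -0.095 and 0.095 m and y of foot0 in the frame of tray between -0.125 and 0.125 m and height (world z) of foot0 above 0.003 m) or ((x of foot0 in the frame of tray below -0.105 m or x of foot0 in the frame of tray above 0.105 m or y of foot0 in the frame of tray below -0.135 m or y of foot0 in the frame of tray above 0.135 m) and height (world z) of foot0 below 0.003 m)) and ((x of foot1 in the frame of tray between -0.095 and 0.095 m and y of foot1 in the frame of tray between -0.125 and 0.125 m and height (world z) of foot1 above 0.003 m) or ((x of foot1 in the frame of tray below -0.105 m or x of foot1 in the frame of tray above 0.105 m or y of foot1 in the frame of tray below -0.135 m or y of foot1 in the frame of tray above 0.135 m) and height (world z) of foot1 below 0.003 m)) and ((x of foot2 in the frame of tray between -0.095 and 0.095 m and y of foot2 in the frame of tray between -0.125 and 0.125 m and height (world z) of foot2 above 0.003 m) or ((x of foot2 in the frame of tray below -0.105 m or x of foot2 in the frame of tray above 0.105 m or y of foot2 in the frame of tray below -0.135 m or y of foot2 in the frame of tray above 0.135 m) and height (world z) of foot2 below 0.003 m)) and ((x of foot3 in the frame of tray between -0.095 and 0.095 m and y of foot3 in the frame of tray between -0.125 and 0.125 m and height (world z) of foot3 above 0.003 m) or ((x of foot3 in the frame of tray below -0.105 m or x of foot3 in the frame of tray above 0.105 m or y of foot3 in the frame of tray below -0.135 m or y of foot3 in the frame of tray above 0.135 m) and height (world z) of foot3 below 0.003 m)) and ((x of foot4 in the frame of tray between -0.095 and 0.095 m and y of foot4 in the frame of tray between -0.125 and 0.125 m and height (world z) of foot4 above 0.003 m) or ((x of foot4 in the frame of tray below -0.105 m or x of foot4 in the frame of tray above 0.105 m or y of foot4 in the frame of tray below -0.135 m or y of foot4 in the frame of tray above 0.135 m) and height (world z) of foot4 below 0.003 m)) and ((x of foot5 in the frame of tray between -0.095 and 0.095 m and y of foot5 in the frame of tray between -0.125 and 0.125 m and height (world z) of foot5 above 0.003 m) or ((x of foot5 in the frame of tray below -0.105 m or x of foot5 in the frame of tray above 0.105 m or y of foot5 in the frame of tray below -0.135 m or y of foot5 in the frame of tray above 0.135 m) and height (world z) of foot5 below 0.003 m)) and (height (world z) of each of foot0, foot1 below 0.003 m or height (world z) of each of foot0, foot2 below 0.003 m or height (world z) of each of foot0, foot3 below 0.003 m or height (world z) of each of foot0, foot4 below 0.003 m or height (world z) of each of foot0, foot5 below 0.003 m or height (world z) of each of foot1, foot2 below 0.003 m or height (world z) of each of foot1, foot3 below 0.003 m or height (world z) of each of foot1, foot4 below 0.003 m or height (world z) of each of foot1, foot5 below 0.003 m or height (world z) of each of foot2, foot3 below 0.003 m or height (world z) of each of foot2, foot4 below 0.003 m or height (world z) of each of foot2, foot5 below 0.003 m or height (world z) of each of foot3, foot4 below 0.003 m or height (world z) of each of foot3, foot5 below 0.003 m or height (world z) of each of foot4, foot5 below 0.003 m) and height (world z) of any of foot0, foot1, foot2 above 0.003 m and height (world z) of any of foot0, foot1, foot3 above 0.003 m and height (world z) of any of foot0, foot1, foot4 above 0.003 m and height (world z) of any of foot0, foot1, foot5 above 0.003 m and height (world z) of any of foot0, foot2, foot3 above 0.003 m and height (world z) of any of foot0, foot2, foot4 above 0.003 m and height (world z) of any of foot0, foot2, foot5 above 0.003 m and height (world z) of any of foot0, foot3, foot4 above 0.003 m and height (world z) of any of foot0, foot3, foot5 above 0.003 m and height (world z) of any of foot0, foot4, foot5 above 0.003 m and height (world z) of any of foot1, foot2, foot3 above 0.003 m and height (world z) of any of foot1, foot2, foot4 above 0.003 m and height (world z) of any of foot1, foot2, foot5 above 0.003 m and height (world z) of any of foot1, foot3, foot4 above 0.003 m and height (world z) of any of foot1, foot3, foot5 above 0.003 m and height (world z) of any of foot1, foot4, foot5 above 0.003 m and height (world z) of any of foot2, foot3, foot4 above 0.003 m and height (world z) of any of foot2, foot3, foot5 above 0.003 m and height (world z) of any of foot2, foot4, foot5 above 0.003 m and height (world z) of any of foot3, foot4, foot5 above 0.003 m and x of carton in the frame of mat between -0.08 and 0.08 m and y of carton in the frame of mat between -0.11 and 0.11 m and height (world z) of each of carton, offcut below 0.04 m and linear speed of each of carton, offcut, leg0, leg1, leg2, foot0, foot1, foot2, foot3, foot4, foot5 below 0.05 m/s and x of offcut in the frame of mat between -0.08 and 0.08 m and y of offcut in the frame of mat between -0.11 and 0.11 m and (horizontal distance between leg0 and cell0 below 0.02 m or horizontal distance between leg0 and cell1 below 0.02 m or horizontal distance between leg0 and cell2 below 0.02 m) and height (world z) of each of leg0, leg1, leg2 below 0.015 m and angle between each of leg0, leg1, leg2's own z axis and vertical below 0.12 rad and (horizontal distance between leg1 and cell0 below 0.02 m or horizontal distance between leg1 and cell1 below 0.02 m or horizontal distance between leg1 and cell2 below 0.02 m) and (horizontal distance between leg2 and cell0 below 0.02 m or horizontal distance between leg2 and cell1 below 0.02 m or horizontal distance between leg2 and cell2 below 0.02 m)); the robot touches nothing.
It fails at once if the spray is disturbed (moved more than 30 mm) (distance of spray from where it was at the start of the episode above 0.03 m).
It fails at once if the tape is disturbed (moved more than 30 mm) (distance of tape from where it was at the start of the episode above 0.03 m).
Of foot0, foot1, foot2, foot3, foot4, foot5 only 5 to 6 are there at a start; the rules pass over those that are not, and their reading is None.
Of leg0, leg1, leg2 only 2 to 3 are there at a start; the rules pass over those that are not, and their reading is None.
Of carton, offcut only 1 to 2 are there at a start; the rules pass over those that are not, and their reading is None.
At some moment in a run one of foot0, foot1, foot2, foot3, foot4, foot5, carton, offcut may be knocked a few centimetres aside while the robot is not near it.
It also fails if it takes over 210 s, if anything falls off the work surface, if the arm or the gripper's body presses on something with over 40 N, if the wrist force passes 120 N, or if a joint passes its speed limit or range.

## Working session

There is one attempt and no reset: what is moved stays moved. The work goes in short steps, Python scripts to look and compute and a tool call to move; the robot and the scene stay as the last step left them, time stands still between calls to the robot, and variables do not carry over. Pictures are saved under pics/ and viewed, at most 14 in all, crops included, and the job is handed in when it is done.

Besides the shell and the picture viewer there is one more tool, called after "Request:" as a command line: name --argument value ..., lists and objects as JSON in quotes. jog_arm: Moves the arm, as the interface text tells. Its arguments: {"type":"object","properties":{"steps":{"type":"array"},"newtons":{"type":"number"}},"required":["steps"]}

```bash
ls; mkdir -p pics; python3 - <<'E'
from cell import *
import cv2,numpy as np
print(state())
for n in("top","scene"):
    d=get_image(n); cv2.imwrite(f"pics/{n}0.png",d["img"][:,:,::-1]); np.savez(f"{n}0.npz",**d)
    print(n,d["camera_matrix"],d["xyz"],d["orientation"])
E
```

```text
pics
{'clock': 0.0, 'joint_positions': array([ 1.20990039e+00,  3.59469314e-01,  1.51141661e+00, -2.18807609e-05,
        1.27249005e+00, -1.15086526e-01]), 'dq': array([ 1.57492667e-03, -5.32946173e-04, -8.56062469e-04,  5.63833999e-04,
       -9.20509569e-04,  3.58101905e-05]), 'effort': array([-2.15535251e-04, -5.15376163e+01, -2.70729321e+01,  6.76536863e-02,
        3.54287017e-02, -1.51695572e-04]), 'tcp_pos': array([0.14577033, 0.58132153, 0.22183686]), 'eef_rot': array([ 1.22592264e-01,  9.92456720e-01, -8.68996097e-04, -2.00051062e-04]), 'contact_force': array([-0.16316503,  0.53850813,  0.35346548]), 'wrist_torque': array([ 0.02212734,  0.0218245 , -0.00162355]), 'gripper_force': 0.0, 'gripper_width': 0.9953463865319684}
top [[481.8104749    0.         322.0483984 ]
 [  0.         481.8104749  240.39451422]
 [  0.           0.           1.        ]] [0.37472222 0.01497443 1.00922218] [ 0.71377184 -0.69566465  0.06896421 -0.04271295]
scene [[532.13008099   0.         320.06980593]
 [  0.         532.13008099 244.85692813]
 [  0.           0.           1.        ]] [1.20313699 0.47312112 0.99480518] [ 0.434999    0.83159869 -0.30803106 -0.15600114]
```

View pics/top0.png

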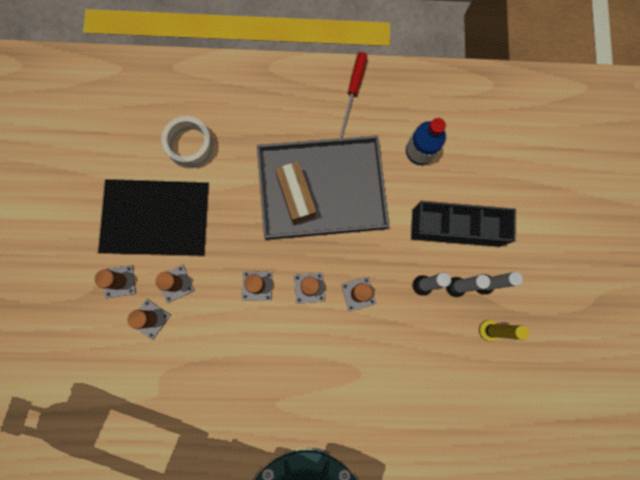

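View pics/scene0.png

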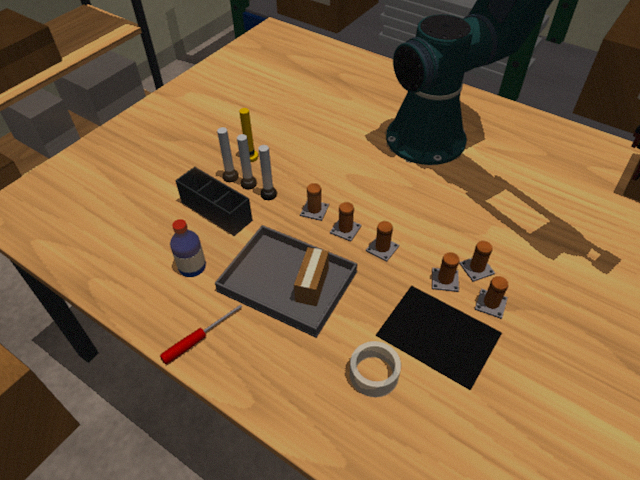

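The top view shows the tray at (322,188) holding one object with a white stripe (296,192), which looks like the carton. The mat is at (154,217), the holder at (463,223) and the tape at (187,141). The bottle is at (427,143). Six feet stand at about (118,281), (172,283), (149,318), (257,285), (310,288) and (359,293). Three silver legs have their bases at (423,285), (457,286) and (486,285). The yellow lookalike is at (489,330).

```bash
cat > h.py <<'E'
import numpy as np,cv2
from scipy.spatial.transform import Rotation as R
from cell import *
def world(d):
    K=d["camera_matrix"];z=d["z_map"];v,u=np.mgrid[:480,:640]
    P=np.dstack([(u-K[0,2])/K[0,0]*z,(v-K[1,2])/K[1,1]*z,z])
    W=P@R.from_quat(d["orientation"]).as_matrix().T+d["xyz"]; W[z==0]=np.nan; return W
def ray(d,u,v,h):
    K=d["camera_matrix"];r=R.from_quat(d["orientation"]).as_matrix()@[(u-K[0,2])/K[0,0],(v-K[1,2])/K[1,1],1]
    return d["xyz"]+r*(h-d["xyz"][2])/r[2]
def blobs(W,lo,hi,amin=15,box=((.2,.75),(-.6,.65))):
    x,y,z=np.moveaxis(W,2,0)
    m=((z>lo)&(z<hi)&(x>box[0][0])&(x<box[0][1])&(y>box[1][0])&(y<box[1][1])).astype(np.uint8)
    n,l,s,c=cv2.connectedComponentsWithStats(m,connectivity=4)
    out=[]
    for i in range(1,n):
        if s[i,4]<amin: continue
        p=W[l==i]; (cx,cy),(a,b),t=cv2.minAreaRect(p[:,:2].astype(np.float32)*1000)
        out.append((c[i].round().astype(int),s[i,4],p.mean(0).round(4),(round(cx),round(cy)),(round(a),round(b)),round(t,1)))
    return out
E
python3 - <<'E'
from h import *
d=dict(np.load("top0.npz")); W=world(d)
print(W[360,500],W[100,250])
for lo,hi in((.074,.09),(.145,.175),(.04,.072),(.028,.04)):
    print(lo,hi)
    for b in blobs(W,lo,hi): print(*b)
g=d["img"].astype(int); m=(g.max(2)<30)
m=((m)&(W[...,2]<.02)&(np.mgrid[:480,:640][1]<220)).astype(np.uint8)
c=max(cv2.findContours(m[:300],0,2)[0],key=cv2.contourArea)
q=cv2.boxPoints(cv2.minAreaRect(c)); print("mat",[ray(d,*p,.004).round(4) for p in q])
E
```

```text
[ 2.96041755e-01 -3.95177003e-01 -6.18109701e-05] [ 0.8469131   0.14600638 -0.00204277]
0.074 0.09
[422 148] 108 [ 0.7194 -0.2157  0.0823] (723, -218) (62, 22) 54.9
[468 221] 745 [ 0.5718 -0.309   0.0797] (572, -308) (195, 69) 87.1
[105 278] 315 [0.4384 0.3919 0.082 ] (438, 393) (34, 37) 38.8
[165 281] 296 [0.4366 0.2787 0.0823] (437, 279) (34, 35) 4.7
[254 283] 287 [0.4364 0.1108 0.0824] (437, 111) (35, 34) 2.2
[310 286] 283 [0.4347 0.0036 0.0823] (435, 4) (36, 35) 47.3
[494 283] 39 [ 0.4493 -0.3545  0.0826] (448, -355) (25, 10) 22.2
[426 282] 15 [ 0.447  -0.2219  0.0803] (448, -222) (3, 16) 83.8
[462 284] 27 [ 0.4445 -0.2933  0.0812] (445, -294) (5, 19) 90.0
[363 292] 284 [ 0.4248 -0.0986  0.0821] (425, -100) (36, 35) 89.5
[138 319] 315 [0.3642 0.3243 0.0822] (364, 325) (33, 35) 1.7
[499 331] 45 [ 0.3568 -0.3622  0.0818] (357, -363) (23, 8) 0.9
0.145 0.175
[438 126] 176 [ 0.7379 -0.23    0.1504] (737, -231) (24, 30) 2.8
[514 279] 206 [ 0.4511 -0.3613  0.1585] (451, -363) (26, 24) 47.0
[443 280] 187 [ 0.4462 -0.2315  0.1594] (446, -233) (25, 24) 88.5
[482 282] 195 [ 0.4445 -0.3022  
[... 2056 characters left out ...]
[445 227] 23 [ 0.5657 -0.2738  0.0344] (566, -274) (1, 26) 86.2
[442 240] 29 [ 0.5397 -0.2683  0.0337] (540, -268) (53, 1) 87.1
[466 241] 23 [ 0.5372 -0.3188  0.0341] (537, -318) (39, 1) 86.0
[121 281] 36 [0.4366 0.3789 0.0343] (438, 380) (9, 30) 85.9
[179 286] 19 [0.4312 0.265  0.0341] (433, 265) (5, 24) 74.8
[420 284] 15 [ 0.4461 -0.2218  0.0326] (447, -222) (4, 16) 89.3
[456 288] 29 [ 0.4405 -0.295   0.0336] (440, -296) (23, 8) 29.7
[153 319] 19 [0.3648 0.3097 0.0342] (365, 310) (18, 4) 1.1
[490 329] 35 [ 0.3587 -0.3626  0.034 ] (359, -365) (12, 26) 70.4
mat [array([0.4994, 0.439 , 0.004 ]), array([0.6515, 0.4487, 0.004 ]), array([0.6518, 0.2288, 0.004 ]), array([0.4985, 0.2243, 0.004 ])]
```

```bash
cat >> h.py <<'E'
def go(x,y,z,ty=0.,s=None):
    """tool-axis shift (mm) to put TCP at x,y,z from present pose, then turn about tool z so that tool y has world angle ty (deg)"""
    s=s or state();M=R.from_quat(s["eef_rot"]).as_matrix();d=M.T@(np.array([x,y,z])-s["tcp_pos"])*1000
    a=np.degrees(np.arctan2(M[1,1],M[0,1]));r=(a-ty+90)%180-90
    return d.round(1),round(np.radians(r),3)
def rect(W,lo,hi,box):
    x,y,z=np.moveaxis(W,2,0);m=(z>lo)&(z<hi)&(x>box[0][0])&(x<box[0][1])&(y>box[1][0])&(y<box[1][1])
    return cv2.minAreaRect(W[m][:,:2].astype(np.float32)*1000),W[m].mean(0)
E
python3 - <<'E'
from h import *
d=dict(np.load("top0.npz")); W=world(d)
print("carton",rect(W,.066,.08,((.55,.7),(-.05,.1))))
print("holder",rect(W,.075,.09,((.51,.65),(-.45,-.18))))
print("tray",rect(W,.032,.037,((.5,.8),(-.17,.15))))
s=dict(np.load("scene0.npz")); V=world(s)
for b in blobs(V,.155,.17): print("scene",*b)
for b in blobs(V,.077,.09): print("scene",*b)
print(rect(V,.066,.08,((.55,.7),(-.05,.1))))
a=cv2.resize(s["img"][100:310,170:410],(720,630))[:600]
cv2.imwrite("pics/crop1.png",a[:,:,::-1])
print(go(.62,.036,.2,0),state()["tcp_pos"])
E
```

```text
carton (((625.8938598632812, 37.128902435302734), (111.51057434082031, 50.255157470703125), 20.17009925842285), array([0.6249432 , 0.03714427, 0.07195166]))
holder (((571.535888671875, -308.06243896484375), (195.3892822265625, 69.0035400390625), 87.13370513916016), array([ 0.57166882, -0.30889448,  0.07987041]))
tray (((647.4003295898438, -17.666244506835938), (200.97674560546875, 260.16595458984375), 6.916858673095703), array([ 0.64465248, -0.01710816,  0.0348306 ]))
scene [244 111] 59 [ 0.359  -0.3691  0.1592] (358, -369) (28, 24) 39.3
scene [222 130] 62 [ 0.453  -0.3615  0.1597] (451, -363) (27, 23) 41.3
scene [242 137] 69 [ 0.4471 -0.3019  0.1596] (446, -303) (27, 25) 49.1
scene [264 148] 69 [ 0.449  -0.2305  0.1599] (448, -232) (27, 25) 68.7
scene [249 135] 24 [ 0.3593 -0.3619  0.0834] (357, -362) (12, 18) 67.4
scene [227 156] 42 [ 0.4578 -0.3562  0.083 ] (458, -357) (15, 25) 49.5
scene [246 163] 34 [ 0.4525 -0.2964  0.0838] (454, -297) (13, 25) 35.1
scene [219 185] 204 [ 0.5497 -0.3023  0.0798] (562, -307) (198, 52) 88.0
scene [267 173] 39 [ 0.4537 -0.2261  0.0833] (453, -226) 
[... 171 characters left out ...]
 92 [ 0.6056 -0.2535  0.0797] (606, -263) (18, 105) 4.3
scene [346 207] 139 [0.4383 0.0062 0.0823] (437, 5) (37, 34) 51.1
scene [385 227] 155 [0.4399 0.114  0.0821] (439, 113) (36, 33) 29.7
scene [197 247] 41 [ 0.7346 -0.2007  0.0847] (732, -202) (35, 9) 12.5
scene [484 247] 174 [0.3677 0.3277 0.0822] (367, 327) (36, 35) 20.8
scene [451 259] 180 [0.4406 0.2818 0.0822] (440, 281) (35, 35) 63.8
scene [500 283] 198 [0.4419 0.3953 0.0824] (441, 395) (35, 36) 34.8
(((626.9518432617188, 38.15388870239258), (113.60540008544922, 51.07711410522461), 20.216838836669922), array([0.62945335, 0.03965008, 0.07173173]))
(array([-592.6, -413.6,   22.5]), np.float64(1.325)) [0.14578402 0.58135159 0.22189155]
```

View pics/crop1.png

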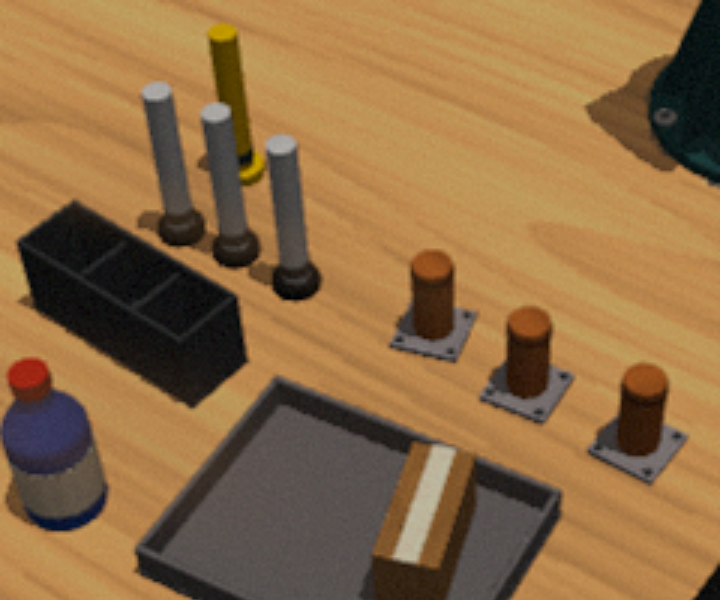

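Choice: the yellow tube at top-view (491,331) is the only leg lookalike, so I reject it and take the three silver legs. The tray object is the carton (top at 71 mm, 110x50). The crop confirms both. I'm moving over the carton now.

Request:
jog_arm --steps '[{"rot": [0,0,0],"dp": [-46,-31.6,0],"fingers": 1},{"rot": [0,0,0],"dp": [-46,-31.6,0],"fingers": 1},{"rot": [0,0,0],"dp": [-46,-31.6,0],"fingers": 1},{"rot": [0,0,0],"dp": [-46,-31.6,0],"fingers": 1},{"rot": [0,0,0],"dp": [-46,-31.6,0],"fingers": 1},{"rot": [0,0,0],"dp": [-46,-31.6,0],"fingers": 1},{"rot": [0,0,0],"dp": [-46,-31.6,0],"fingers": 1},{"rot": [0,0,0],"dp": [-46,-31.6,0],"fingers": 1},{"rot": [0,0,0],"dp": [-46,-31.6,0],"fingers": 1},{"rot": [0,0,0],"dp": [-46,-31.6,0],"fingers": 1}]' --newtons 20

```text
clock: 1.35
tcp_pos: [0.516, 0.1619, 0.2224]
eef_rot: [0.123, 0.992, -0.0, -0.0]
contact_force: [1.1, 0.9, 0.5]
gripper_width: 1.0
gripper_force: 0.0
```

Request:
jog_arm --steps '[{"rot": [0,0,0],"dp": [-46,-31.6,0],"fingers": 1},{"rot": [0,0,0],"dp": [-46,-31.6,0],"fingers": 1},{"rot": [0,0,0],"dp": [-46,-31.6,0],"fingers": 1},{"rot": [0,0,-0.15],"dp": [0,0,0],"fingers": 1},{"rot": [0,0,-0.15],"dp": [0,0,0],"fingers": 1},{"rot": [0,0,-0.15],"dp": [0,0,0],"fingers": 1},{"rot": [0,0,-0.149],"dp": [0,0,0],"fingers": 1},{"rot": [0,0,0],"dp": [0,0,0],"fingers": 1}]'

```text
clock: 2.35
tcp_pos: [0.6257, 0.038, 0.2222]
eef_rot: [-0.175, 0.985, 0.0, -0.0]
contact_force: [-0.2, -0.8, 0.2]
gripper_width: 1.001
gripper_force: 0.0
```

```bash
python3 - <<'E'
from h import *
print(state()["tcp_pos"],state()["clock"]); print(go(.6265,.0375,.03,110.2), go(.6265,.0375,.10,110.2))
d=get_image("scene");V=world(d)
print(rect(V,.066,.08,((.55,.7),(-.05,.1))))
E
```

```text
[0.62572344 0.03797809 0.22219278] 2.35
(array([ -0.7,  -0.8, 192.2]), np.float64(-0.001)) (array([ -0.7,  -0.8, 122.2]), np.float64(-0.001))
(((627.270263671875, 38.376495361328125), (115.7101821899414, 51.25885772705078), 19.502334594726562), array([0.62973776, 0.03971436, 0.07175361]))
```

Request:
jog_arm --steps '[{"rot": [0,0,0],"dp": [-0.7,-0.8,50],"fingers": 1},{"rot": [0,0,0],"dp": [0,0,50],"fingers": 1},{"rot": [0,0,0],"dp": [0,0,50],"fingers": 1},{"rot": [0,0,0],"dp": [0,0,27],"fingers": 1},{"rot": [0,0,0],"dp": [0,0,15],"fingers": 1},{"rot": [0,0,0],"dp": [0,0,0],"fingers": 0.4},{"rot": [0,0,0],"dp": [0,0,0],"fingers": 0.4},{"rot": [0,0,0],"dp": [0,0,0],"fingers": 0.4},{"rot": [0,0,0],"dp": [0,0,0],"fingers": 0.4},{"rot": [0,0,0],"dp": [0,0,0],"fingers": 0.4}]' --newtons 20

```text
clock: 3.65
tcp_pos: [0.6276, 0.0374, 0.0316]
eef_rot: [-0.176, 0.984, -0.0, 0.001]
contact_force: [0.1, -0.5, 5.7]
gripper_width: 0.569
gripper_force: 20.0
```

Request:
jog_arm --steps '[{"rot": [0,0,0],"dp": [0,0,-40],"fingers": 0.4},{"rot": [0,0,0],"dp": [0,0,-50],"fingers": 0.4},{"rot": [0,0,0],"dp": [-8.9,49.5,0],"fingers": 0.4},{"rot": [0,0,0],"dp": [-8.9,49.5,0],"fingers": 0.4},{"rot": [0,0,0],"dp": [-8.9,49.5,0],"fingers": 0.4},{"rot": [0,0,0],"dp": [-8.9,49.5,0],"fingers": 0.4},{"rot": [0,0,0],"dp": [-8.9,49.5,0],"fingers": 0.4},{"rot": [0,0,0],"dp": [-8.9,49.5,0],"fingers": 0.4},{"rot": [0,0,0],"dp": [0,0,0],"fingers": 0.4}]'

```text
clock: 4.78
tcp_pos: [0.5731, 0.3381, 0.1203]
eef_rot: [-0.178, 0.984, 0.0, -0.0]
contact_force: [0.1, -1.4, -1.9]
gripper_width: 0.566
gripper_force: 20.0
```

Request:
jog_arm --steps '[{"rot": [0,0,0],"dp": [0,0,40],"fingers": 0.4},{"rot": [0,0,0],"dp": [0,0,35],"fingers": 0.4},{"rot": [0,0,0],"dp": [0,0,10],"fingers": 0.4},{"rot": [0,0,0],"dp": [0,0,6.5],"fingers": 0.4},{"rot": [0,0,0],"dp": [0,0,0],"fingers": 0.4},{"rot": [0,0,0],"dp": [0,0,0],"fingers": 0.75},{"rot": [0,0,0],"dp": [0,0,0],"fingers": 0.75},{"rot": [0,0,0],"dp": [0,0,-40],"fingers": 0.75},{"rot": [0,0,0],"dp": [0,0,-50],"fingers": 1},{"rot": [0,0,0],"dp": [0,0,-40],"fingers": 1}]'

```text
clock: 6.02
tcp_pos: [0.5749, 0.3349, 0.1616]
eef_rot: [-0.176, 0.984, 0.0, 0.001]
contact_force: [1.5, 0.1, -0.1]
gripper_width: 0.938
gripper_force: 0.0
```

```bash
python3 - <<'E'
from h import *
d=get_image("scene");V=world(d);cv2.imwrite("pics/scene1.png",d["img"][:,:,::-1])
print(rect(V,.06,.072,((.5,.65),(.23,.44))))
for b in blobs(V,.077,.084,box=((.3,.8),(-.2,.45))): print(*b)
s=state();print(s["tcp_pos"],s["joint_positions"]); print(go(.447,-.232,.22,0),go(.447,-.303,.22,0))
E
```

```text
(((573.9656982421875, 335.0254821777344), (114.97093200683594, 50.11814880371094), 20.311250686645508), array([0.57961211, 0.3366241 , 0.06931101]))
[314 188] 118 [ 0.4271 -0.0974  0.0814] (427, -97) (35, 35) 36.2
[346 207] 113 [0.438  0.0054 0.0813] (438, 4) (36, 34) 44.7
[385 227] 120 [0.4399 0.1141 0.0816] (438, 113) (35, 35) 88.4
[196 251] 16 [ 0.7411 -0.1983  0.0804] (741, -198) (3, 17) 87.6
[451 262] 50 [0.4488 0.2856 0.0809] (449, 286) (14, 31) 15.6
[499 286] 67 [0.4508 0.3969 0.0814] (450, 395) (32, 18) 84.8
[0.57768098 0.33624137 0.16732258] [ 4.23904934e-01  4.99012272e-01  1.42274467e+00 -9.20992410e-05
  1.20983851e+00 -1.50029017e+00]
(array([ 318.7, -487.9,  -56.2]), np.float64(-1.217)) (array([ 343.3, -554.5,  -56.4]), np.float64(-1.217))
```

View pics/scene1.png

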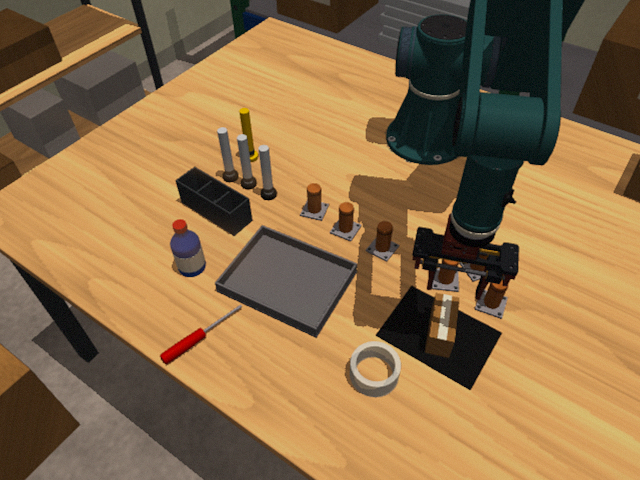

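The carton is standing on the mat at (444,325) and the tray is empty. I'm turning the tool so its y lies along world x; then dp = [dY, dX, -dZ].

Request:
jog_arm --steps '[{"rot": [0,0,0.175],"dp": [0,0,0],"fingers": 0.8},{"rot": [0,0,0.175],"dp": [0,0,0],"fingers": 0.8},{"rot": [0,0,0.175],"dp": [0,0,0],"fingers": 0.8},{"rot": [0,0,0.175],"dp": [0,0,0],"fingers": 0.8},{"rot": [0,0,0.175],"dp": [0,0,0],"fingers": 0.8},{"rot": [0,0,0.175],"dp": [0,0,0],"fingers": 0.8},{"rot": [0,0,0.175],"dp": [0,0,0],"fingers": 0.8},{"rot": [0,0,0.175],"dp": [0,0,0],"fingers": 0.8},{"rot": [0,0,0.175],"dp": [0,0,0],"fingers": 0.8},{"rot": [0,0,0.175],"dp": [0,0,0],"fingers": 0.8}]'

```text
clock: 7.32
tcp_pos: [0.5744, 0.3347, 0.1594]
eef_rot: [0.645, 0.764, 0.0, 0.0]
contact_force: [1.2, 0.3, 0.2]
gripper_width: 0.803
gripper_force: 0.0
```

Request:
jog_arm --steps '[{"rot": [0,0,0.175],"dp": [0,0,0],"fingers": 0.8},{"rot": [0,0,0],"dp": [-18.7,-46,0],"fingers": 0.8},{"rot": [0,0,0],"dp": [-18.7,-46,0],"fingers": 0.8},{"rot": [0,0,0],"dp": [-18.6,-46,0],"fingers": 0.8},{"rot": [0,0,0],"dp": [0,0,0],"fingers": 0.8}]'

```text
clock: 7.95
tcp_pos: [0.4318, 0.277, 0.1589]
eef_rot: [0.707, 0.707, -0.002, -0.001]
contact_force: [0.6, 0.4, 0.1]
gripper_width: 0.798
gripper_force: 0.0
```

```bash
python3 - <<'E'
from h import *
d=get_image("top");V=world(d)
for b in blobs(V,.079,.084,box=((.3,.5),(-.2,.45))): print(*b)
s=state();print(s["tcp_pos"],s["clock"]); print(go(.4385,.280,.046,0))
E
```

```text
[164 281] 214 [0.437  0.2798 0.0821] (437, 280) (34, 34) 66.7
[253 283] 203 [0.4369 0.1119 0.0821] (437, 111) (35, 33) 1.3
[309 286] 183 [0.4337 0.0048 0.0822] (433, 5) (33, 29) 50.2
[315 280] 17 [ 0.4461 -0.0066  0.0819] (446, -7) (15, 4) 47.2
[363 292] 194 [ 0.4246 -0.0986  0.082 ] (425, -99) (33, 34) 27.8
[0.43505946 0.27834273 0.15954884] 8.0
(array([  1.7,   3.4, 113.5]), np.float64(-0.001))
```

Request:
jog_arm --steps '[{"rot": [0,0,0],"dp": [0,0,45],"fingers": 0.8},{"rot": [0,0,0],"dp": [0,0,45],"fingers": 0.8},{"rot": [0,0,0],"dp": [0,0,23],"fingers": 0.8},{"rot": [0,0,0],"dp": [0,0,0],"fingers": 0.8},{"rot": [0,0,0],"dp": [0,0,0],"fingers": 0.25},{"rot": [0,0,0],"dp": [0,0,0],"fingers": 0.25},{"rot": [0,0,0],"dp": [0,0,0],"fingers": 0.25},{"rot": [0,0,0],"dp": [0,0,0],"fingers": 0.25},{"rot": [0,0,0],"dp": [0,0,0],"fingers": 0.25}]' --newtons 20

```text
clock: 9.12
tcp_pos: [0.4372, 0.2791, 0.0468]
eef_rot: [0.707, 0.707, 0.001, 0.0]
contact_force: [1.4, -0.3, 5.6]
gripper_width: 0.404
gripper_force: 20.0
```

Request:
jog_arm --steps '[{"rot": [0,0,0],"dp": [0,0,-35],"fingers": 0.25},{"rot": [0,0,0],"dp": [0,0,-35],"fingers": 0.25},{"rot": [0,0,0],"dp": [-38.7,41.3,0],"fingers": 0.25},{"rot": [0,0,0],"dp": [-38.7,41.3,0],"fingers": 0.25},{"rot": [0,0,0],"dp": [-38.7,41.3,0],"fingers": 0.25},{"rot": [0,0,0],"dp": [-38.7,41.3,0],"fingers": 0.25},{"rot": [0,0,0],"dp": [-38.7,41.3,0],"fingers": 0.25},{"rot": [0,0,0],"dp": [-38.7,41.3,0],"fingers": 0.25},{"rot": [0,0,0],"dp": [0,0,0],"fingers": 0.25}]'

```text
clock: 10.25
tcp_pos: [0.6866, 0.0428, 0.1155]
eef_rot: [0.709, 0.705, 0.0, 0.001]
contact_force: [0.2, -0.2, -1.0]
gripper_width: 0.406
gripper_force: 20.0
```

Request:
jog_arm --steps '[{"rot": [0,0,0],"dp": [0,0,35],"fingers": 0.25},{"rot": [0,0,0],"dp": [0,0,20],"fingers": 0.25},{"rot": [0,0,0],"dp": [0,0,9],"fingers": 0.25},{"rot": [0,0,0],"dp": [0,0,0],"fingers": 0.25},{"rot": [0,0,0],"dp": [0,0,0],"fingers": 0.7},{"rot": [0,0,0],"dp": [0,0,0],"fingers": 0.7},{"rot": [0,0,0],"dp": [0,0,-40],"fingers": 0.7},{"rot": [0,0,0],"dp": [0,0,-40],"fingers": 0.7},{"rot": [0,0,0],"dp": [0,0,-30],"fingers": 0.7},{"rot": [0,0,0],"dp": [0,0,0],"fingers": 0.7}]'

```text
clock: 11.5
tcp_pos: [0.6862, 0.0463, 0.1655]
eef_rot: [0.707, 0.707, 0.002, 0.002]
contact_force: [-0.2, -0.7, -0.2]
gripper_width: 0.701
gripper_force: 0.0
```

```bash
python3 - <<'E'
from h import *
for n in("scene","top"):
    V=world(get_image(n));print(n)
    for b in blobs(V,.079,.092,box=((.3,.8),(-.18,.45))): print(*b)
s=state();print(s["tcp_pos"],s["clock"]); print(go(.438,.112,.046,0))
E
```

```text
scene
[318 185] 18 [ 0.414  -0.0936  0.0823] (414, -95) (23, 10) 58.2
[346 207] 123 [0.4377 0.0055 0.0827] (437, 5) (34, 32) 30.2
[385 226] 142 [0.4394 0.1138 0.0827] (440, 113) (35, 33) 29.2
[484 246] 156 [0.3668 0.3272 0.0825] (365, 326) (36, 34) 5.0
[300 283] 213 [0.6851 0.0512 0.0872] (683, 50) (35, 35) 53.1
[500 282] 187 [0.4413 0.3951 0.0827] (441, 395) (34, 36) 52.8
top
[104 278] 280 [0.4384 0.3928 0.0829] (439, 393) (35, 34) 83.7
[363 292] 265 [ 0.4251 -0.0989  0.0826] (425, -99) (34, 35) 65.0
[0.68364667 0.04631245 0.16182211] 11.6
(array([  65.5, -245.7,  115.8]), np.float64(-0.001))
```

Request:
jog_arm --steps '[{"rot": [0,0,0],"dp": [13.1,-49.2,0],"fingers": 0.8},{"rot": [0,0,0],"dp": [13.1,-49.2,0],"fingers": 0.8},{"rot": [0,0,0],"dp": [13.1,-49.2,0],"fingers": 0.8},{"rot": [0,0,0],"dp": [13.1,-49.2,0],"fingers": 0.8},{"rot": [0,0,0],"dp": [13.1,-49.2,0],"fingers": 0.8},{"rot": [0,0,0],"dp": [0,0,0],"fingers": 0.8},{"rot": [0,0,0],"dp": [0,0,0],"fingers": 0.8}]'

```text
clock: 12.48
tcp_pos: [0.4382, 0.112, 0.1616]
eef_rot: [0.707, 0.707, -0.0, 0.0]
contact_force: [0.3, 0.1, 0.6]
gripper_width: 0.804
gripper_force: 0.0
```

```bash
python3 - <<'E'
from h import *
V=world(get_image("top"))
for b in blobs(V,.079,.092,box=((.3,.8),(-.18,.45))): print(*b)
s=state();print(s["tcp_pos"],s["clock"]); print(go(.438,.112,.046,0))
E
```

```text
[291 161] 258 [0.6796 0.0482 0.0877] (681, 49) (36, 34) 0.7
[104 278] 281 [0.4383 0.3929 0.0827] (439, 393) (34, 35) 1.9
[310 285] 263 [0.4349 0.0036 0.0824] (435, 3) (34, 34) 46.7
[363 292] 267 [ 0.425  -0.0989  0.0826] (425, -99) (34, 34) 19.2
[0.43904844 0.11189607 0.1617971 ] 12.525
(array([ 1.000e-01, -1.100e+00,  1.158e+02]), np.float64(-0.001))
```

Request:
jog_arm --steps '[{"rot": [0,0,0],"dp": [0,0,45],"fingers": 0.8},{"rot": [0,0,0],"dp": [0,0,45],"fingers": 0.8},{"rot": [0,0,0],"dp": [0,0,26],"fingers": 0.8},{"rot": [0,0,0],"dp": [0,0,0],"fingers": 0.8},{"rot": [0,0,0],"dp": [0,0,0],"fingers": 0.25},{"rot": [0,0,0],"dp": [0,0,0],"fingers": 0.25},{"rot": [0,0,0],"dp": [0,0,0],"fingers": 0.25},{"rot": [0,0,0],"dp": [0,0,0],"fingers": 0.25},{"rot": [0,0,0],"dp": [0,0,0],"fingers": 0.25}]' --newtons 20

```text
clock: 13.65
tcp_pos: [0.4384, 0.1121, 0.0468]
eef_rot: [0.707, 0.707, 0.0, 0.0]
contact_force: [-1.8, -0.9, 6.9]
gripper_width: 0.41
gripper_force: 20.0
```

Request:
jog_arm --steps '[{"rot": [0,0,0],"dp": [0,0,-35],"fingers": 0.25},{"rot": [0,0,0],"dp": [0,0,-35],"fingers": 0.25},{"rot": [0,0,0],"dp": [-25.1,51.6,0],"fingers": 0.25},{"rot": [0,0,0],"dp": [-25.1,51.6,0],"fingers": 0.25},{"rot": [0,0,0],"dp": [-25.1,51.6,0],"fingers": 0.25},{"rot": [0,0,0],"dp": [0,0,0],"fingers": 0.25},{"rot": [0,0,0],"dp": [0,0,0],"fingers": 0.25}]'

```text
clock: 14.52
tcp_pos: [0.5912, 0.0367, 0.1154]
eef_rot: [0.708, 0.707, -0.001, -0.001]
contact_force: [0.0, 0.4, -2.7]
gripper_width: 0.405
gripper_force: 20.0
```

Request:
jog_arm --steps '[{"rot": [0,0,0],"dp": [0,0,35],"fingers": 0.25},{"rot": [0,0,0],"dp": [0,0,20],"fingers": 0.25},{"rot": [0,0,0],"dp": [0,0,9],"fingers": 0.25},{"rot": [0,0,0],"dp": [0,0,0],"fingers": 0.25},{"rot": [0,0,0],"dp": [0,0,0],"fingers": 0.7},{"rot": [0,0,0],"dp": [0,0,0],"fingers": 0.7},{"rot": [0,0,0],"dp": [0,0,-40],"fingers": 0.7},{"rot": [0,0,0],"dp": [0,0,-40],"fingers": 0.7},{"rot": [0,0,0],"dp": [0,0,-30],"fingers": 0.7},{"rot": [0,0,0],"dp": [0,0,0],"fingers": 0.7}]'

```text
clock: 15.78
tcp_pos: [0.5948, 0.0365, 0.165]
eef_rot: [0.707, 0.707, 0.002, 0.002]
contact_force: [1.3, -0.1, 0.4]
gripper_width: 0.698
gripper_force: 0.0
```

Request:
jog_arm --steps '[{"rot": [0,0,0],"dp": [-10.7,-52,0],"fingers": 0.8},{"rot": [0,0,0],"dp": [-10.7,-52,0],"fingers": 0.8},{"rot": [0,0,0],"dp": [-10.7,-52,0],"fingers": 0.8},{"rot": [0,0,0],"dp": [0,0,0],"fingers": 0.8},{"rot": [0,0,0],"dp": [0,0,0],"fingers": 0.8}]'

```text
clock: 16.4
tcp_pos: [0.4373, 0.0045, 0.1619]
eef_rot: [0.708, 0.707, 0.0, 0.0]
contact_force: [0.2, -0.9, 0.2]
gripper_width: 0.802
gripper_force: 0.0
```

```bash
python3 - <<'E'
from h import *
for n in("scene","top"):
    V=world(get_image(n));print(n)
    for b in blobs(V,.079,.092,box=((.3,.8),(-.18,.45))): print(*b)
s=state();print(s["tcp_pos"],s["clock"]); print(go(.437,.0045,.046,0))
E
```

```text
scene
[314 188] 117 [ 0.4268 -0.0972  0.0824] (427, -98) (35, 35) 34.8
[346 207] 130 [0.4378 0.0056 0.0824] (436, 5) (34, 31) 33.0
[484 246] 158 [0.3668 0.3275 0.0825] (365, 327) (34, 35) 87.0
[321 253] 192 [0.5936 0.04   0.0869] (592, 39) (36, 35) 59.9
[301 283] 211 [0.685  0.0514 0.0875] (684, 49) (36, 35) 56.8
[500 282] 184 [0.4414 0.3949 0.0826] (440, 395) (33, 35) 68.0
top
[291 161] 263 [0.6799 0.0482 0.0879] (680, 48) (35, 35) 40.3
[296 202] 119 [0.5973 0.0354 0.0886] (598, 35) (34, 17) 80.3
[104 278] 280 [0.4383 0.393  0.0828] (439, 393) (34, 34) 2.4
[137 319] 290 [0.364  0.3251 0.0827] (364, 325) (33, 35) 1.3
[0.43835563 0.00457546 0.16213428] 16.5
(array([-1.000e-01, -1.500e+00,  1.161e+02]), np.float64(-0.001))
```

Request:
jog_arm --steps '[{"rot": [0,0,0],"dp": [0,-1,45],"fingers": 0.8},{"rot": [0,0,0],"dp": [0,0,45],"fingers": 0.8},{"rot": [0,0,0],"dp": [0,0,26],"fingers": 0.8},{"rot": [0,0,0],"dp": [0,0,0],"fingers": 0.8},{"rot": [0,0,0],"dp": [0,0,0],"fingers": 0.25},{"rot": [0,0,0],"dp": [0,0,0],"fingers": 0.25},{"rot": [0,0,0],"dp": [0,0,0],"fingers": 0.25},{"rot": [0,0,0],"dp": [0,0,0],"fingers": 0.25},{"rot": [0,0,0],"dp": [0,0,0],"fingers": 0.25}]' --newtons 20

```text
clock: 17.62
tcp_pos: [0.4363, 0.0046, 0.0467]
eef_rot: [0.707, 0.707, 0.0, 0.001]
contact_force: [0.2, 0.3, 7.0]
gripper_width: 0.405
gripper_force: 20.0
```

Request:
jog_arm --steps '[{"rot": [0,0,0],"dp": [0,0,-35],"fingers": 0.25},{"rot": [0,0,0],"dp": [0,0,-35],"fingers": 0.25},{"rot": [0,0,0],"dp": [-15.2,52.5,0],"fingers": 0.25},{"rot": [0,0,0],"dp": [-15.2,52.5,0],"fingers": 0.25},{"rot": [0,0,0],"dp": [-15.2,52.5,0],"fingers": 0.25},{"rot": [0,0,0],"dp": [-15.2,52.5,0],"fingers": 0.25},{"rot": [0,0,0],"dp": [-15.2,52.5,0],"fingers": 0.25},{"rot": [0,0,0],"dp": [0,0,0],"fingers": 0.25},{"rot": [0,0,0],"dp": [0,0,0],"fingers": 0.25}]'

```text
clock: 18.75
tcp_pos: [0.6966, -0.0713, 0.115]
eef_rot: [0.708, 0.707, -0.001, -0.001]
contact_force: [-0.6, 0.9, -2.4]
gripper_width: 0.405
gripper_force: 20.0
```

Request:
jog_arm --steps '[{"rot": [0,0,0],"dp": [0,0,35],"fingers": 0.25},{"rot": [0,0,0],"dp": [0,0,20],"fingers": 0.25},{"rot": [0,0,0],"dp": [0,0,9],"fingers": 0.25},{"rot": [0,0,0],"dp": [0,0,0],"fingers": 0.25},{"rot": [0,0,0],"dp": [0,0,0],"fingers": 0.7},{"rot": [0,0,0],"dp": [0,0,0],"fingers": 0.7},{"rot": [0,0,0],"dp": [0,0,-40],"fingers": 0.7},{"rot": [0,0,0],"dp": [0,0,-40],"fingers": 0.7},{"rot": [0,0,0],"dp": [0,0,-30],"fingers": 0.7},{"rot": [0,0,0],"dp": [0,0,0],"fingers": 0.7}]'

```text
clock: 20.0
tcp_pos: [0.7004, -0.072, 0.1656]
eef_rot: [0.707, 0.707, 0.002, 0.003]
contact_force: [0.1, -0.1, -0.4]
gripper_width: 0.702
gripper_force: 0.0
```

Request:
jog_arm --steps '[{"rot": [0,0,0],"dp": [-5.3,-54.5,0],"fingers": 0.8},{"rot": [0,0,0],"dp": [-5.3,-54.5,0],"fingers": 0.8},{"rot": [0,0,0],"dp": [-5.3,-54.5,0],"fingers": 0.8},{"rot": [0,0,0],"dp": [-5.3,-54.5,0],"fingers": 0.8},{"rot": [0,0,0],"dp": [-5.3,-54.5,0],"fingers": 0.8},{"rot": [0,0,0],"dp": [0,0,0],"fingers": 0.8},{"rot": [0,0,0],"dp": [0,0,0],"fingers": 0.8}]'

```text
clock: 20.88
tcp_pos: [0.4262, -0.0981, 0.162]
eef_rot: [0.708, 0.707, 0.0, 0.0]
contact_force: [1.3, -0.2, -1.1]
gripper_width: 0.8
gripper_force: 0.0
```

```bash
python3 - <<'E'
from h import *
for n in("scene","top"):
    V=world(get_image(n));print(n)
    for b in blobs(V,.079,.092,box=((.3,.8),(-.18,.45))): print(*b)
s=state();print(s["tcp_pos"],s["clock"]); print(go(.426,-.098,.046,0))
E
```

```text
scene
[314 188] 115 [ 0.4272 -0.0971  0.0824] (428, -98) (34, 32) 34.3
[484 246] 159 [0.3671 0.3274 0.0827] (367, 327) (35, 35) 27.3
[321 253] 192 [0.5936 0.0397 0.0872] (592, 39) (35, 35) 70.7
[252 262] 197 [ 0.6992 -0.0689  0.0872] (698, -70) (37, 33) 37.0
[301 283] 217 [0.6851 0.0512 0.0871] (683, 50) (34, 36) 39.3
[500 283] 191 [0.4413 0.3951 0.0824] (440, 394) (35, 34) 15.2
top
[351 156] 258 [ 0.6942 -0.0711  0.0878] (695, -72) (34, 34) 49.5
[291 161] 265 [0.68   0.0483 0.0877] (681, 48) (35, 34) 34.9
[295 206] 269 [0.5886 0.0368 0.088 ] (589, 37) (35, 35) 64.8
[104 278] 281 [0.4384 0.3927 0.0829] (438, 393) (35, 35) 27.2
[137 319] 287 [0.3641 0.3253 0.0828] (364, 326) (33, 34) 1.4
[ 0.42717235 -0.09815608  0.16213974] 20.975
(array([  0.2,  -1.3, 116.1]), np.float64(-0.001))
```

Request:
jog_arm --steps '[{"rot": [0,0,0],"dp": [0,-1,45],"fingers": 0.8},{"rot": [0,0,0],"dp": [0,0,45],"fingers": 0.8},{"rot": [0,0,0],"dp": [0,0,26],"fingers": 0.8},{"rot": [0,0,0],"dp": [0,0,0],"fingers": 0.8},{"rot": [0,0,0],"dp": [0,0,0],"fingers": 0.25},{"rot": [0,0,0],"dp": [0,0,0],"fingers": 0.25},{"rot": [0,0,0],"dp": [0,0,0],"fingers": 0.25},{"rot": [0,0,0],"dp": [0,0,0],"fingers": 0.25},{"rot": [0,0,0],"dp": [0,0,0],"fingers": 0.25}]' --newtons 20

```text
clock: 22.1
tcp_pos: [0.4254, -0.0982, 0.0468]
eef_rot: [0.708, 0.707, 0.0, 0.001]
contact_force: [1.9, 1.7, 7.2]
gripper_width: 0.403
gripper_force: 20.0
```

Request:
jog_arm --steps '[{"rot": [0,0,0],"dp": [0,0,-35],"fingers": 0.25},{"rot": [0,0,0],"dp": [0,0,-35],"fingers": 0.25},{"rot": [0,0,0],"dp": [3.9,45.5,0],"fingers": 0.25},{"rot": [0,0,0],"dp": [3.9,45.5,0],"fingers": 0.25},{"rot": [0,0,0],"dp": [3.9,45.5,0],"fingers": 0.25},{"rot": [0,0,0],"dp": [3.9,45.5,0],"fingers": 0.25},{"rot": [0,0,0],"dp": [0,0,0],"fingers": 0.25},{"rot": [0,0,0],"dp": [0,0,0],"fingers": 0.25}]'

```text
clock: 23.1
tcp_pos: [0.6049, -0.0821, 0.1153]
eef_rot: [0.707, 0.707, -0.001, -0.001]
contact_force: [-0.1, -0.5, -2.7]
gripper_width: 0.406
gripper_force: 20.0
```

Request:
jog_arm --steps '[{"rot": [0,0,0],"dp": [0,0,35],"fingers": 0.25},{"rot": [0,0,0],"dp": [0,0,20],"fingers": 0.25},{"rot": [0,0,0],"dp": [0,0,9],"fingers": 0.25},{"rot": [0,0,0],"dp": [0,0,0],"fingers": 0.25},{"rot": [0,0,0],"dp": [0,0,0],"fingers": 0.7},{"rot": [0,0,0],"dp": [0,0,0],"fingers": 0.7},{"rot": [0,0,0],"dp": [0,0,-42],"fingers": 0.7},{"rot": [0,0,0],"dp": [0,0,-42],"fingers": 0.7},{"rot": [0,0,0],"dp": [0,0,-42],"fingers": 0.7},{"rot": [0,0,0],"dp": [0,0,-42],"fingers": 0.7}]'

```text
clock: 24.35
tcp_pos: [0.6065, -0.0824, 0.2219]
eef_rot: [0.707, 0.707, 0.0, 0.0]
contact_force: [-0.1, -0.8, -0.0]
gripper_width: 0.698
gripper_force: 0.0
```

Request:
jog_arm --steps '[{"rot": [0,0,0],"dp": [0,0,0],"fingers": 0.7},{"rot": [0,0,0],"dp": [-37.4,-40.2,0],"fingers": 0.7},{"rot": [0,0,0],"dp": [-37.4,-40.2,0],"fingers": 0.7},{"rot": [0,0,0],"dp": [-37.4,-40.2,0],"fingers": 0.7},{"rot": [0,0,0],"dp": [-37.4,-40.2,0],"fingers": 0.7},{"rot": [0,0,0],"dp": [0,0,0],"fingers": 0.7},{"rot": [0,0,0],"dp": [0,0,0],"fingers": 0.7}]'

```text
clock: 25.22
tcp_pos: [0.4456, -0.2315, 0.2197]
eef_rot: [0.708, 0.706, 0.0, -0.0]
contact_force: [-0.4, -0.1, -0.5]
gripper_width: 0.701
gripper_force: 0.0
```

```bash
python3 - <<'E'
from h import *
for n in("scene","top"):
    d=get_image(n);V=world(d);print(n);cv2.imwrite(f"pics/{n}2.png",d["img"][:,:,::-1])
    for b in blobs(V,.079,.092,box=((.3,.8),(-.18,.45))): print(*b)
    for b in blobs(V,.150,.172,box=((.3,.5),(-.4,-.18))): print(*b)
s=state();print(s["tcp_pos"],s["clock"]); print(go(.447,-.2315,.106,0))
E
```

```text
scene
[274 234] 176 [ 0.6075 -0.0801  0.0869] (606, -80) (36, 34) 41.3
[484 246] 152 [0.3669 0.3272 0.083 ] (366, 327) (36, 34) 35.2
[321 253] 195 [0.5937 0.04   0.0871] (592, 38) (37, 35) 71.5
[252 262] 194 [ 0.6992 -0.0687  0.0872] (697, -70) (36, 34) 42.0
[300 283] 213 [0.6851 0.0511 0.0875] (684, 50) (35, 36) 32.4
[500 282] 183 [0.4414 0.3952 0.0828] (441, 395) (34, 36) 57.8
[223 131] 79 [ 0.4542 -0.3598  0.1585] (453, -361) (28, 23) 31.8
[242 138] 87 [ 0.4481 -0.3005  0.1583] (446, -302) (27, 26) 74.1
[264 149] 86 [ 0.4495 -0.2301  0.158 ] (448, -231) (24, 26) 76.0
top
[351 156] 263 [ 0.694  -0.0711  0.0877] (696, -71) (36, 34) 0.1
[291 161] 266 [0.6798 0.0481 0.0879] (681, 49) (35, 35) 36.2
[356 201] 267 [ 0.6027 -0.0829  0.0879] (603, -83) (35, 35) 64.8
[295 206] 267 [0.5888 0.0367 0.088 ] (589, 37) (34, 35) 62.3
[104 278] 280 [0.4386 0.3926 0.083 ] (439, 393) (34, 34) 80.1
[137 319] 286 [0.364  0.3253 0.0829] (364, 325) (34, 34) 86.2
[443 280] 178 [ 0.4463 -0.232   0.16  ] (446, -233) (23, 25) 1.3
[522 333] 160 [ 0.356  -0.3717  0.1606] (356, -373) (22, 25) 56.0
[ 0.44633237 -0.23104684  0.21987614] 25.325
(array([ -0.5,   0.7, 113.9]), np.float64(0.0))
```

View pics/scene2.png

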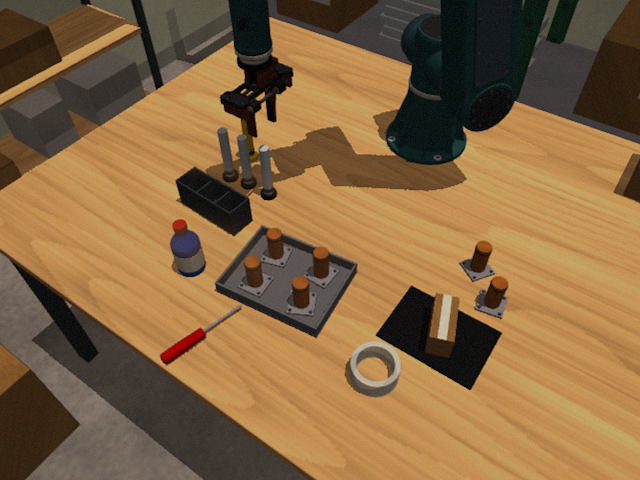

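Four feet now stand in the tray, at (275,245), (321,262), (253,275) and (301,295). Two are still outside, and the gripper is above the first leg at (265,150).

Request:
jog_arm --steps '[{"rot": [0,0,0],"dp": [0,0,40],"fingers": 0.7},{"rot": [0,0,0],"dp": [0,0,40],"fingers": 0.7},{"rot": [0,0,0],"dp": [0,0,34],"fingers": 0.7},{"rot": [0,0,0],"dp": [0,0,0],"fingers": 0.7},{"rot": [0,0,0],"dp": [0,0,0],"fingers": 0.15},{"rot": [0,0,0],"dp": [0,0,0],"fingers": 0.15},{"rot": [0,0,0],"dp": [0,0,0],"fingers": 0.15},{"rot": [0,0,0],"dp": [0,0,0],"fingers": 0.15},{"rot": [0,0,0],"dp": [0,0,0],"fingers": 0.15}]' --newtons 30

```text
clock: 26.45
tcp_pos: [0.4461, -0.2322, 0.1068]
eef_rot: [0.708, 0.707, 0.0, 0.001]
contact_force: [0.4, 0.1, 5.4]
gripper_width: 0.295
gripper_force: 30.0
```

Request:
jog_arm --steps '[{"rot": [0,0,0],"dp": [0,0,-35],"fingers": 0.15},{"rot": [0,0,0],"dp": [0,0,-35],"fingers": 0.15},{"rot": [0,0,0],"dp": [0,0,-30],"fingers": 0.15},{"rot": [0,0,0],"dp": [-4.5,42.8,0],"fingers": 0.15},{"rot": [0,0,0],"dp": [-4.5,42.8,0],"fingers": 0.15},{"rot": [0,0,0],"dp": [-4.5,42.8,0],"fingers": 0.15},{"rot": [0,0,0],"dp": [0,0,0],"fingers": 0.15},{"rot": [0,0,0],"dp": [0,0,0],"fingers": 0.15}]'

```text
clock: 27.45
tcp_pos: [0.5726, -0.2449, 0.2052]
eef_rot: [0.707, 0.707, -0.001, -0.001]
contact_force: [-0.4, 0.9, -2.8]
gripper_width: 0.293
gripper_force: 30.0
```

```bash
python3 - <<'E'
from h import *
d=get_image("scene");cv2.imwrite("pics/c3.png",cv2.resize(d["img"][60:260,140:320],(630,600)[:2] and (540,600))[:,:,::-1])
V=world(d); m=(V[...,0]>.54)&(V[...,0]<.61)&(V[...,1]>-.28)&(V[...,1]<-.21)&(V[...,2]>.1)&(V[...,2]<.19)
p=V[m]; 
for lo in np.arange(.1,.19,.015):
    q=p[(p[:,2]>=lo)&(p[:,2]<lo+.015)]; print(round(lo,3),len(q),q.mean(0).round(4) if len(q) else 0)
s=state();print(s["tcp_pos"],s["clock"]); print(go(.575,-.245,.2,0))
E
```

```text
0.1 145 [ 0.5783 -0.2375  0.1093]
0.115 51 [ 0.5782 -0.2382  0.1229]
0.13 56 [ 0.5779 -0.2377  0.1375]
0.145 53 [ 0.5781 -0.2384  0.1524]
0.16 55 [ 0.5775 -0.2381  0.1667]
0.175 57 [ 0.5781 -0.2384  0.182 ]
[ 0.57230727 -0.24497788  0.20542029] 27.5
(array([-0. ,  2.7,  5.4]), np.float64(-0.001))
```

View pics/c3.png

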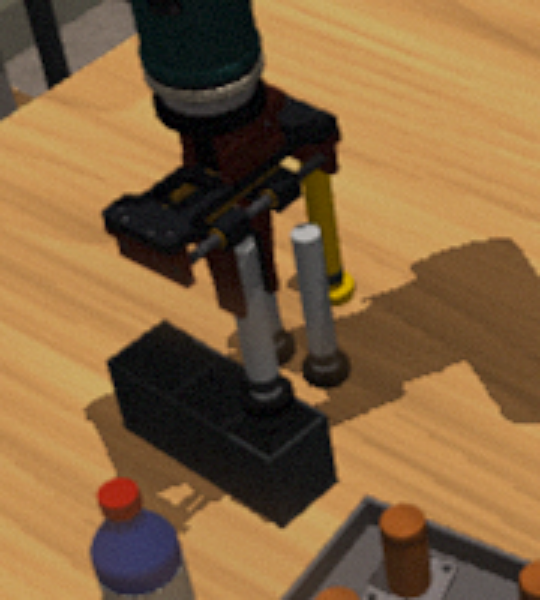

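The leg hangs upright at (265,380) in the crop, above the holder cell nearest the tray. I'm lowering it.

Request:
jog_arm --steps '[{"rot": [0,0,0],"dp": [0,1.5,20],"fingers": 0.15},{"rot": [0,0,0],"dp": [0,0,30],"fingers": 0.15},{"rot": [0,0,0],"dp": [0,0,30],"fingers": 0.15},{"rot": [0,0,0],"dp": [0,0,10],"fingers": 0.15},{"rot": [0,0,0],"dp": [0,0,4],"fingers": 0.15},{"rot": [0,0,0],"dp": [0,0,0],"fingers": 0.15}]'

```text
clock: 28.25
tcp_pos: [0.5758, -0.2458, 0.1131]
eef_rot: [0.708, 0.707, 0.0, 0.001]
contact_force: [-0.1, 0.5, -2.3]
gripper_width: 0.289
gripper_force: 30.0
```

Request:
jog_arm --steps '[{"rot": [0,0,0],"dp": [0,0,1],"fingers": 0.15},{"rot": [0,0,0],"dp": [0,0,0],"fingers": 0.6},{"rot": [0,0,0],"dp": [0,0,0],"fingers": 0.6},{"rot": [0,0,0],"dp": [0,0,0],"fingers": 0.6},{"rot": [0,0,0],"dp": [0,0,-40],"fingers": 0.6},{"rot": [0,0,0],"dp": [0,0,-40],"fingers": 0.6},{"rot": [0,0,0],"dp": [0,0,-30],"fingers": 0.6},{"rot": [0,0,0],"dp": [0,0,0],"fingers": 0.6}]'

```text
clock: 29.25
tcp_pos: [0.5772, -0.2464, 0.224]
eef_rot: [0.707, 0.707, 0.001, 0.003]
contact_force: [-0.8, -0.0, -1.8]
gripper_width: 0.6
gripper_force: 0.0
```

Request:
jog_arm --steps '[{"rot": [0,0,0],"dp": [-19.2,-43.3,0],"fingers": 0.7},{"rot": [0,0,0],"dp": [-19.2,-43.3,0],"fingers": 0.7},{"rot": [0,0,0],"dp": [-19.2,-43.3,0],"fingers": 0.7},{"rot": [0,0,0],"dp": [0,0,0],"fingers": 0.7},{"rot": [0,0,0],"dp": [0,0,0],"fingers": 0.7}]'

```text
clock: 29.88
tcp_pos: [0.4456, -0.3027, 0.2204]
eef_rot: [0.708, 0.706, 0.0, -0.0]
contact_force: [-0.1, -0.6, 0.0]
gripper_width: 0.698
gripper_force: 0.0
```

```bash
python3 - <<'E'
from h import *
for n in("scene","top"):
    d=get_image(n);V=world(d);print(n)
    for b in blobs(V,.150,.175,box=((.3,.65),(-.42,-.18))): print(*b)
s=state();print(s["tcp_pos"],s["clock"]); print(go(.4455,-.303,.106,0))
E
```

```text
scene
[244 112] 63 [ 0.3607 -0.3686  0.1576] (360, -372) (22, 27) 0.1
[222 131] 78 [ 0.4545 -0.3602  0.1585] (452, -362) (28, 23) 34.0
[242 138] 82 [ 0.4478 -0.3014  0.1584] (446, -303) (28, 25) 17.8
[224 175] 116 [ 0.5787 -0.2429  0.1617] (577, -244) (26, 24) 70.4
top
[449 209] 183 [ 0.5741 -0.245   0.1642] (575, -246) (25, 24) 11.0
[510 279] 39 [ 0.4503 -0.3536  0.1579] (450, -354) (21, 6) 11.3
[482 281] 180 [ 0.4447 -0.3027  0.16  ] (445, -304) (23, 25) 0.5
[ 0.44633724 -0.3025466   0.22069561] 29.975
(array([ -0.5,  -0.8, 114.7]), np.float64(-0.0))
```

Request:
jog_arm --steps '[{"rot": [0,0,0],"dp": [0,0,40],"fingers": 0.7},{"rot": [0,0,0],"dp": [0,0,40],"fingers": 0.7},{"rot": [0,0,0],"dp": [0,0,34],"fingers": 0.7},{"rot": [0,0,0],"dp": [0,0,0],"fingers": 0.7},{"rot": [0,0,0],"dp": [0,0,0],"fingers": 0.15},{"rot": [0,0,0],"dp": [0,0,0],"fingers": 0.15},{"rot": [0,0,0],"dp": [0,0,0],"fingers": 0.15},{"rot": [0,0,0],"dp": [0,0,0],"fingers": 0.15},{"rot": [0,0,0],"dp": [0,0,0],"fingers": 0.15}]' --newtons 30

```text
clock: 31.1
tcp_pos: [0.446, -0.3033, 0.1079]
eef_rot: [0.707, 0.707, 0.0, 0.001]
contact_force: [0.0, 0.5, 4.7]
gripper_width: 0.292
gripper_force: 30.0
```

Request:
jog_arm --steps '[{"rot": [0,0,0],"dp": [0,0,-35],"fingers": 0.15},{"rot": [0,0,0],"dp": [0,0,-35],"fingers": 0.15},{"rot": [0,0,0],"dp": [0,0,-30],"fingers": 0.15},{"rot": [0,0,0],"dp": [-1.7,42.4,0],"fingers": 0.15},{"rot": [0,0,0],"dp": [-1.7,42.4,0],"fingers": 0.15},{"rot": [0,0,0],"dp": [-1.7,42.4,0],"fingers": 0.15},{"rot": [0,0,0],"dp": [0,0,0],"fingers": 0.15},{"rot": [0,0,0],"dp": [0,0,0],"fingers": 0.15},{"rot": [0,0,0],"dp": [0,0,0],"fingers": 0.15}]'

```text
clock: 32.22
tcp_pos: [0.5713, -0.308, 0.2069]
eef_rot: [0.708, 0.707, -0.0, -0.001]
contact_force: [-0.5, -1.1, -1.7]
gripper_width: 0.29
gripper_force: 30.0
```

Request:
jog_arm --steps '[{"rot": [0,0,0],"dp": [0,0,20],"fingers": 0.15},{"rot": [0,0,0],"dp": [0,0,30],"fingers": 0.15},{"rot": [0,0,0],"dp": [0,0,30],"fingers": 0.15},{"rot": [0,0,0],"dp": [0,0,10],"fingers": 0.15},{"rot": [0,0,0],"dp": [0,0,4.5],"fingers": 0.15},{"rot": [0,0,0],"dp": [0,0,0],"fingers": 0.15},{"rot": [0,0,0],"dp": [0,0,0],"fingers": 0.15}]'

```text
clock: 33.1
tcp_pos: [0.5734, -0.3087, 0.1138]
eef_rot: [0.707, 0.707, 0.0, 0.001]
contact_force: [0.6, -0.6, -0.8]
gripper_width: 0.292
gripper_force: 30.0
```

Request:
jog_arm --steps '[{"rot": [0,0,0],"dp": [0,0,0.5],"fingers": 0.15},{"rot": [0,0,0],"dp": [0,0,0],"fingers": 0.6},{"rot": [0,0,0],"dp": [0,0,0],"fingers": 0.6},{"rot": [0,0,0],"dp": [0,0,0],"fingers": 0.6},{"rot": [0,0,0],"dp": [0,0,-40],"fingers": 0.6},{"rot": [0,0,0],"dp": [0,0,-40],"fingers": 0.6},{"rot": [0,0,0],"dp": [0,0,-30],"fingers": 0.6},{"rot": [0,0,0],"dp": [0,0,0],"fingers": 0.6}]'

```text
clock: 34.1
tcp_pos: [0.5743, -0.3092, 0.225]
eef_rot: [0.707, 0.707, 0.0, 0.003]
contact_force: [0.8, -0.3, -1.3]
gripper_width: 0.602
gripper_force: 0.0
```

Request:
jog_arm --steps '[{"rot": [0,0,0],"dp": [-18.3,-40.3,0],"fingers": 0.7},{"rot": [0,0,0],"dp": [-18.3,-40.3,0],"fingers": 0.7},{"rot": [0,0,0],"dp": [-18.3,-40.3,0],"fingers": 0.7},{"rot": [0,0,0],"dp": [0,0,0],"fingers": 0.7},{"rot": [0,0,0],"dp": [0,0,0],"fingers": 0.7}]'

```text
clock: 34.72
tcp_pos: [0.4519, -0.3626, 0.2213]
eef_rot: [0.708, 0.707, 0.0, -0.0]
contact_force: [0.0, 0.1, -0.3]
gripper_width: 0.701
gripper_force: 0.0
```

```bash
python3 - <<'E'
from h import *
for n in("scene","top"):
    d=get_image(n);V=world(d);print(n)
    for b in blobs(V,.150,.175,box=((.3,.65),(-.42,-.18))): print(*b)
s=state();print(s["tcp_pos"],s["clock"]); print(go(.451,-.3625,.106,0))
E
```

```text
scene
[244 112] 73 [ 0.3601 -0.3676  0.1584] (359, -369) (27, 24) 39.1
[223 131] 80 [ 0.4542 -0.3599  0.1582] (452, -361) (25, 25) 81.3
[205 165] 113 [ 0.5754 -0.3054  0.1614] (573, -307) (26, 25) 9.9
[224 175] 111 [ 0.5786 -0.2431  0.1618] (576, -246) (27, 25) 27.6
top
[450 209] 185 [ 0.574  -0.2452  0.1639] (575, -246) (25, 24) 22.1
[483 212] 195 [ 0.5708 -0.3073  0.1635] (571, -309) (25, 25) 86.2
[515 279] 185 [ 0.4513 -0.3621  0.1596] (451, -363) (25, 24) 45.5
[521 332] 195 [ 0.3568 -0.3701  0.1596] (357, -372) (25, 25) 64.4
[ 0.45262183 -0.36243036  0.22162148] 34.825
(array([-1.000e-01, -1.600e+00,  1.156e+02]), np.float64(-0.0))
```

Request:
jog_arm --steps '[{"rot": [0,0,0],"dp": [0,-1,40],"fingers": 0.7},{"rot": [0,0,0],"dp": [0,0,40],"fingers": 0.7},{"rot": [0,0,0],"dp": [0,0,35],"fingers": 0.7},{"rot": [0,0,0],"dp": [0,0,0],"fingers": 0.7},{"rot": [0,0,0],"dp": [0,0,0],"fingers": 0.15},{"rot": [0,0,0],"dp": [0,0,0],"fingers": 0.15},{"rot": [0,0,0],"dp": [0,0,0],"fingers": 0.15},{"rot": [0,0,0],"dp": [0,0,0],"fingers": 0.15},{"rot": [0,0,0],"dp": [0,0,0],"fingers": 0.15}]' --newtons 30

```text
clock: 35.95
tcp_pos: [0.4511, -0.3634, 0.108]
eef_rot: [0.707, 0.707, -0.0, 0.001]
contact_force: [-0.3, 0.7, 4.7]
gripper_width: 0.296
gripper_force: 30.0
```

Request:
jog_arm --steps '[{"rot": [0,0,0],"dp": [0,0,-35],"fingers": 0.15},{"rot": [0,0,0],"dp": [0,0,-35],"fingers": 0.15},{"rot": [0,0,0],"dp": [0,0,-30],"fingers": 0.15},{"rot": [0,0,0],"dp": [-2.9,39.3,0],"fingers": 0.15},{"rot": [0,0,0],"dp": [-2.9,39.3,0],"fingers": 0.15},{"rot": [0,0,0],"dp": [-2.9,39.3,0],"fingers": 0.15},{"rot": [0,0,0],"dp": [0,0,0],"fingers": 0.15},{"rot": [0,0,0],"dp": [0,0,0],"fingers": 0.15},{"rot": [0,0,0],"dp": [0,0,0],"fingers": 0.15}]'

```text
clock: 37.08
tcp_pos: [0.5673, -0.3716, 0.2069]
eef_rot: [0.708, 0.707, -0.0, -0.001]
contact_force: [-1.1, -0.4, -2.4]
gripper_width: 0.289
gripper_force: 30.0
```

Request:
jog_arm --steps '[{"rot": [0,0,0],"dp": [0,0,20],"fingers": 0.15},{"rot": [0,0,0],"dp": [0,0,30],"fingers": 0.15},{"rot": [0,0,0],"dp": [0,0,30],"fingers": 0.15},{"rot": [0,0,0],"dp": [0,0,10],"fingers": 0.15},{"rot": [0,0,0],"dp": [0,0,4.5],"fingers": 0.15},{"rot": [0,0,0],"dp": [0,0,0],"fingers": 0.15},{"rot": [0,0,0],"dp": [0,0,0],"fingers": 0.15}]'

```text
clock: 37.95
tcp_pos: [0.5693, -0.3723, 0.1139]
eef_rot: [0.707, 0.707, 0.0, 0.001]
contact_force: [-0.7, 1.3, -1.9]
gripper_width: 0.288
gripper_force: 30.0
```

Request:
jog_arm --steps '[{"rot": [0,0,0],"dp": [0,0,0.5],"fingers": 0.15},{"rot": [0,0,0],"dp": [0,0,0],"fingers": 0.6},{"rot": [0,0,0],"dp": [0,0,0],"fingers": 0.6},{"rot": [0,0,0],"dp": [0,0,0],"fingers": 0.6},{"rot": [0,0,0],"dp": [0,0,-40],"fingers": 0.6},{"rot": [0,0,0],"dp": [0,0,-40],"fingers": 0.6},{"rot": [0,0,0],"dp": [0,0,-40],"fingers": 0.6},{"rot": [0,0,0],"dp": [0,-50,0],"fingers": 0.6},{"rot": [0,0,0],"dp": [0,-50,0],"fingers": 0.6},{"rot": [0,0,0],"dp": [0,0,0],"fingers": 0.6}]'

```text
clock: 39.2
tcp_pos: [0.4655, -0.371, 0.2323]
eef_rot: [0.708, 0.706, -0.0, -0.001]
contact_force: [-0.4, -0.3, 0.7]
gripper_width: 0.598
gripper_force: 0.0
```

```bash
python3 - <<'E'
from h import *
for n in("scene","top"):
    d=get_image(n);V=world(d);print(n);cv2.imwrite(f"pics/{n}4.png",d["img"][:,:,::-1])
    for b in blobs(V,.150,.175,box=((.3,.65),(-.42,-.18))): print(*b)
    for b in blobs(V,.079,.092,box=((.3,.8),(-.18,.45))): print(*b)
    print(rect(V,.06,.072,((.5,.65),(.23,.44))))
s=state();print(s["tcp_pos"],s["clock"])
E
```

```text
scene
[244 112] 73 [ 0.3596 -0.3681  0.1579] (356, -370) (27, 25) 31.9
[187 154] 104 [ 0.5718 -0.3677  0.1617] (570, -371) (28, 24) 66.4
[205 164] 111 [ 0.5753 -0.305   0.1619] (574, -307) (26, 25) 85.0
[224 175] 117 [ 0.5787 -0.2428  0.1616] (577, -246) (27, 24) 69.9
[274 234] 180 [ 0.6077 -0.0798  0.0868] (606, -81) (35, 35) 38.1
[484 246] 157 [0.3668 0.3275 0.0826] (366, 327) (35, 34) 29.0
[321 253] 192 [0.5934 0.04   0.0869] (592, 38) (36, 34) 72.6
[252 262] 195 [ 0.6992 -0.0687  0.0874] (696, -71) (39, 33) 37.6
[301 283] 211 [0.6851 0.0512 0.087 ] (683, 50) (37, 36) 35.5
[500 282] 178 [0.4415 0.3951 0.0828] (440, 395) (34, 34) 41.7
(((574.4107666015625, 335.2687072753906), (113.697509765625, 50.096900939941406), 20.08977699279785), array([0.57820482, 0.33640561, 0.06924962]))
top
[449 209] 186 [ 0.5741 -0.2449  0.1639] (575, -246) (25, 25) 11.5
[483 212] 197 [ 0.5706 -0.3071  0.1636] (571, -309) (25, 25) 2.6
[517 215] 198 [ 0.5671 -0.3699  0.1633] (568, -372) (24, 25) 81.0
[521 332] 194 [ 0.3568 -0.37    0.1596] (357, -371) (25, 26) 12.6
[351 156] 261 [ 0.6942 -0.0714  0.0878] (695, -72) (35, 35) 28.8
[291 161] 264 [0.6798 0.0484 0.0878] (681, 49) (35, 34) 0.2
[356 201] 263 [ 0.6027 -0.0826  0.0877] (604, -83) (36, 35) 29.7
[295 206] 267 [0.5887 0.037  0.0879] (590, 37) (34, 36) 28.2
[104 278] 282 [0.4385 0.3927 0.0828] (439, 393) (34, 36) 59.3
[137 319] 290 [0.364  0.3251 0.0827] (364, 326) (34, 33) 4.7
(((573.1881103515625, 334.2619934082031), (111.89834594726562, 51.610050201416016), 20.288881301879883), array([0.57197973, 0.33299533, 0.06937555]))
[ 0.46892728 -0.37201488  0.23265832] 39.3
```

View pics/scene4.png

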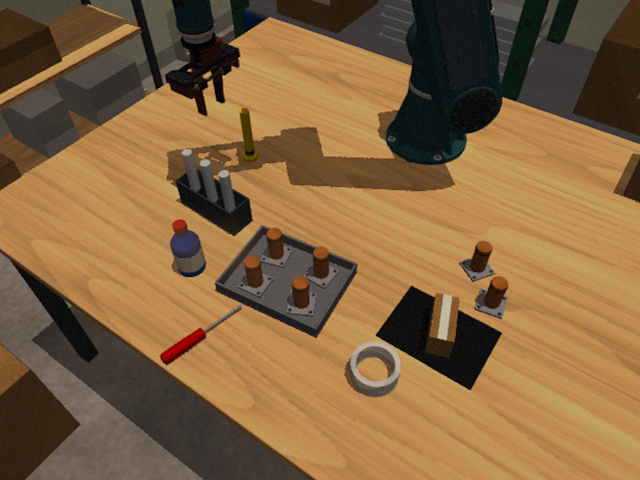

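View pics/top4.png

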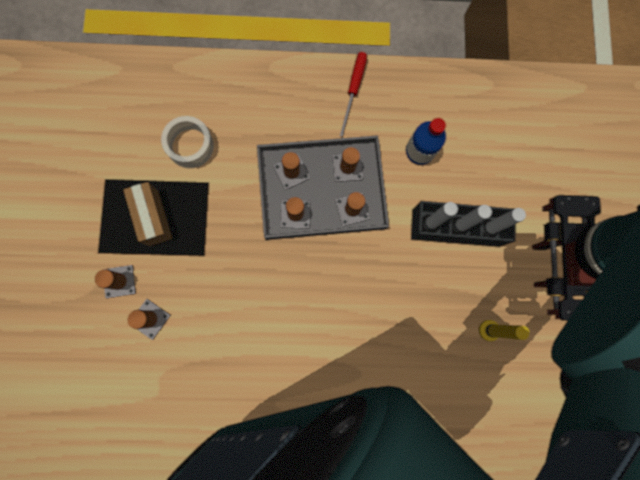

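Both views show the goal state: the carton on the mat (top view 148,213), four feet in the tray, and two feet on the bench (115,280) and (148,319). The three legs are upright in the holder cells (445,212), (478,216) and (512,220). The bottle and tape haven't moved.

```bash
python3 -c "
from cell import *
print(job_done())"
```

```text
the job is handed in; nothing more can be done
None
```

I handed the job in at about 39 s: the carton is on the mat, four feet stand in the tray with two left on the bench, and all three legs are in the holder; the final camera views agree, but no verdict came back.

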